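# Set the price wheels of the olive shop's scale

## Task

Set the three price thumbwheels of the counter scale to 2, 8, 0 (left to right as the operator at the robot's side reads them), rolling each wheel by finger until its digit clicks in on the reading line; only when the whole price shows, push the enter key beside them well down and let it come back up. Work gently: the wheels ride on soft springs, so never push on the scale with more than about 15 N, and leave the bowl, the jar and the scoop where they are.

Things in the scene. Friction and masses are not known exactly. Their poses are not given: they have to be found in the camera images.
- scale: white counter scale, fixed. Origin on the counter under the console's middle; x points away from the operator (robot side), y to the operator's left, z up. Console 100 mm (x) by 220 mm (y), flat top 90 mm high; three black thumbwheels side by side in its slots: axles along y, radius 30 mm, 24 mm wide, 34 mm apart, smooth rims. Behind it, x 50 to 290 mm, the steel weighing plate, 77 mm high, 250 mm wide
- slot_a (a point): centre of the left wheel's slot at the level of the console top (90 mm above the counter), straight above the axle; axes as the scale. Each wheel rides on its own vertical spring bearing; these have worn unequally, so a wheel's top rests anywhere 8 to 20 mm above the console top: find it by touch
- slot_b (a point): centre of the middle wheel's slot at the level of the console top (90 mm above the counter), straight above the axle; axes as the scale. Pushed down, any of the wheels gives 4.5 mm: 2 N to start, 2.5 N more per mm, 13 N at its solid bottom; freed, it rises again
- slot_c (a point): centre of the right wheel's slot at the level of the console top (90 mm above the counter), straight above the axle; axes as the scale. Passing a click takes about 1 N along the rim: a fingertip pushed on a wheel's top with 5 to 9 N and moved level along x rolls it, 18.8 mm a digit
- wheel_a (a joint): left (first digit) price wheel, in rad: digit = value / 0.6283, 0 to 9, with stops just beyond both ends. Grows as the wheel's top rolls away from the operator (scale +x), falls as it rolls towards the operator. Digits are shown as white dots, none for 0 up to nine; the field on top, at the console's short black lines, is the one set
- wheel_b (a joint): middle (second digit) price wheel, in rad: digit = value / 0.6283, 0 to 9, with stops just beyond both ends. Grows as the wheel's top rolls away from the operator (scale +x), falls as it rolls towards the operator. It clicks into a detent at every digit; let go between two, it drops into the nearer
- wheel_c (a joint): right (third digit) price wheel, in rad: digit = value / 0.6283, 0 to 9, with stops just beyond both ends. Grows as the wheel's top rolls away from the operator (scale +x), falls as it rolls towards the operator. Built like the other two
- key_place (a point): centre of the top of the round grey enter key when it is up (116 mm above the counter, 80 mm to the operator's right of the console's middle); cap 28 mm across in a 44 mm collar whose top is 102 mm high; z up
- key (a joint): travel of the enter key in m: 0 up, 0.008 fully down; springs back; 1.5 N to start, 5 N fully down; it counts as pushed beyond 0.004
- bowl: white bowl of green olives, 124 mm across, 45 mm high, standing on the weighing plate; origin at the centre of its underside
- jar: closed jar of olives, 80 mm across, 128 mm high, on the counter to the operator's left of the scale; origin at the centre of its underside
- scoop: white plastic scoop on the counter to the operator's right of the scale, 216 mm long, 45 mm high; origin under the joint of blade and handle, blade to its +x

How it is judged:
By the outcome, as a careful person would: the job done as asked, in the order asked, and still so for the second after the job is handed in, with the robot touching nothing.
It also fails if it takes over 72 s, if anything falls off the work surface, if the arm or the gripper's body presses on something with over 40 N, if the wrist force passes 120 N, or if a joint passes its speed limit or range.

## Robot

A 7-joint arm with a two-finger parallel gripper is mounted at the origin on the work surface. World frame = base frame: x ahead of the robot, y to its left, z up, the work surface at z = 0. Lengths are in m, angles in rad, forces in N, time in s.
With the tool pointing down it reaches from about 0.425 to 0.925 m from the base axis. Payload 6.8 kg.
Tool frame: the origin (TCP) lies at the very end of the fingers, on their centre line; the grasp point (between the pads) lies grasp_offset behind it (grasp_offset is the distance from the TCP to the grasp point, in m); z points along the fingers, y is the direction in which the jaws open and shut (so a half turn about z gives the same grasp; the last joint's range is limited). The gripper opens to 85 mm and grips with 20 to 120 N. Pads are 22 mm wide; open, the fingers measure 114 mm over their backs; the gripper's body (76 mm by 85 mm) begins 54 mm behind the grasp point. The pads swing forward as they close: fully open they stand 13 mm farther back than shut.
Start: joints at [-1.304, 0.477, 0.022, 1.555, -0.011, 1.109, -0.083], TCP at [0.247, 0.628, 0.204] pointing down, gripper open.
Joint ranges: [-2.96, 2.96], [-0.34, 2.1], [-1.41, 1.46], [0.24, 2.44], [-1.37, 4.51], [0.17, 1.92], [-2.96, 2.96]. Speed limits (rad/s): [2.39, 2.39, 3.14, 3.14, 3.14, 3.14, 3.14].

## Interface

Orientations are given as a unit quaternion [w, x, y, z].
In Python, from station import * gives the robot as it stands.
- The arm moves only by the shell command python3 -m handwheel 'ROWS' [FORCE]. ROWS is JSON, one flat list of numbers, 7 for each row, row after row: the shift along the world's x, y, z in cm, then the turn, a rotation vector about the world's x, y, z in degrees, then the opening, from 0 (shut) to 1 (fully open). In form: [tx, ty, tz, ax, ay, az, fingers, tx, ty, tz, ax, ay, az, fingers, ...]. A call has 1 to 8 rows; each row is the pose to reach, as a shift and turn from the pose measured when the call began; what a row does not reach only later rows make up. A row lasts 1/12 s, in which the tool goes at most 41.7 mm and 7.16 degrees, less where a joint would pass 70% of its speed; a pose out of reach is approached as far as the arm can. A call with a gripper value outside its range is refused whole. The fingers move at their own pace and stop on an object; FORCE is the grip in N (left out, the last holds). Time passes only in rows, so rows that repeat a pose let the fingers close. It gives the time, the measured TCP pose, the force and the opening at its end, in the units of the state.
- get_obs(): the state, without advancing time (a new reading comes with each control period).
- read_camera(name): name is "scene" or "top" or "wrist"; returns the picture (420x560x3 uint8, red, green, blue); there is no depth.
- camera_info(name): a dict with "fx", "fy", "cx", "cy" (pixels), "R" (3x3) and "t" (3): a world point X has camera coordinates R X + t; the wrist camera has in their place "mount" (4x4, takes a point from camera to tool coordinates, whose origin is the TCP and whose axes are the flange's). Camera axes: x right, y down, z forward; pixel columns grow to the right and rows downward; lengths in m; the calibration is good to about 2 mm. A picture is of the moment at which its call begins: read the wrist's pose just before it. camera_info takes no time and is no camera call.
- hand_in(): hands the job in, once; it reports no verdict.
The state is a dict: "t": time; "q": joint angles; "joint_vel": joint speeds; "joint_torque": joint torques, N m; "eef_pos": TCP position; "tool_rot": TCP orientation; "contact_force": force on the tool from outside, world axes, zero at the start; "torque": the same for the moment, N m; "gripper_width": opening from 0.0 (shut) to 1.0 (fully open).
Only numpy, scipy, OpenCV 4.12 (cv2) and the standard library are available. Lean on these libraries where they do the work, as an engineer would, in place of code of your own. Each camera call takes 0.05 s, during which the arm holds its last target. There are 200 camera calls.

## Working session

There is one attempt and no reset: what is moved stays moved. The work goes in short steps, Python scripts to look and compute and a shell command to move; the robot and the scene stay as the last step left them, time stands still between calls to the robot, and variables do not carry over. Pictures are saved under pics/ and viewed, on a budget of 10 in all, crops included, one or two more only if the job needs it, and the job is handed in when it is done.

```bash
ls; mkdir -p pics; python3 - <<'E'
from station import *
import cv2,json
o=get_obs();print({k:o[k] for k in('t','eef_pos','tool_rot','contact_force','gripper_width')})
for n in('scene','top'):
    im=read_camera(n);cv2.imwrite(f'pics/{n}0.png',im[:,:,::-1]);print(n,camera_info(n))
print(camera_info('wrist'))
E
```

```text
pics
{'t': 0.0, 'eef_pos': array([0.24689291, 0.62751614, 0.20292531]), 'tool_rot': array([-1.11692123e-04,  1.86322995e-01,  9.82488102e-01, -9.26827733e-04]), 'contact_force': array([-0.21938127,  0.25513288, -0.05010156]), 'gripper_width': 0.9972062084647291}
scene {'fx': 506.7201059339945, 'fy': 506.7201059339945, 'cx': 283.58196082136624, 'cy': 211.09778391458912, 'R': array([[-0.84831883,  0.5294615 , -0.00506813],
       [ 0.45085782,  0.71729252, -0.53124256],
       [-0.27763715, -0.45294807, -0.84720461]]), 't': array([ 0.50896245, -0.26761976,  1.48318639])}
top {'fx': 438.5490082755589, 'fy': 438.5490082755589, 'cx': 277.60834350600305, 'cy': 210.76349451253728, 'R': array([[-0.00983572, -0.9998281 , -0.01571687],
       [-0.98439273,  0.01244337, -0.17554519],
       [ 0.17571059,  0.01374496, -0.98434591]]), 't': array([0.07610089, 0.63802174, 1.05059389])}
{'fx': 292.7890077532904, 'fy': 292.7890077532904, 'cx': 279.73636760377934, 'cy': 206.04655881827824, 'mount': array([[ 4.24206866e-04, -9.54954671e-01, -2.96751406e-01,
         7.54942079e-02],
       [ 9.99999910e-01,  3.96296652e-04,  1.54208163e-04,
        -4.09285159e-04],
       [-2.96602169e-05, -2.96751444e-01,  9.54954753e-01,
        -1.70676170e-01],
       [ 0.00000000e+00,  0.00000000e+00,  0.00000000e+00,
         1.00000000e+00]])}
```

View pics/top0.png

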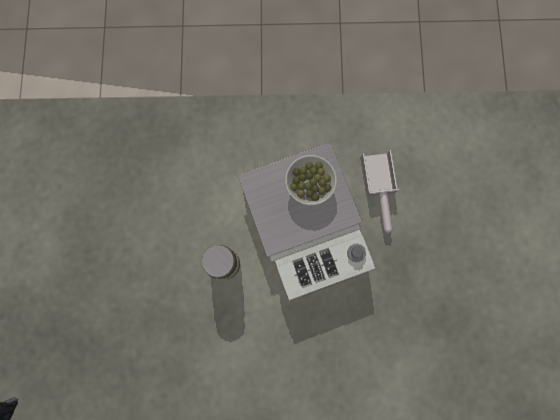

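View pics/scene0.png

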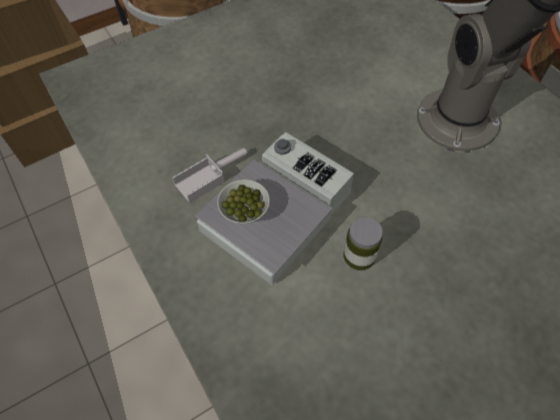

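The top view shows the console around pixel (325,265), its wheels at (302,272), (316,267) and (329,262), and the key at (357,254). The scale is turned about +17°. Next I'll locate it in numbers.

```bash
cat > h.py <<'E'
from station import *
import numpy as np, cv2
from scipy.spatial.transform import Rotation as Ro
def rot(q): return Ro.from_quat([q[1],q[2],q[3],q[0]])
def cam(n):
    """K params, R, t world->cam"""
    c=camera_info(n)
    if n!='wrist': return c,np.array(c['R']),np.array(c['t'])
    o=get_obs();T=np.eye(4);T[:3,:3]=rot(o['tool_rot']).as_matrix();T[:3,3]=o['eef_pos']
    M=np.linalg.inv(T@c['mount']);return c,M[:3,:3],M[:3,3]
def ray(C,uv,z):
    c,R,t=C;d=R.T@np.array([(uv[0]-c['cx'])/c['fx'],(uv[1]-c['cy'])/c['fy'],1]);o=-R.T@t
    return o+d*(z-o[2])/d[2]
def proj(C,X):
    c,R,t=C;p=R@np.asarray(X)+t;return np.array([c['fx']*p[0]/p[2]+c['cx'],c['fy']*p[1]/p[2]+c['cy']])
E
python3 - <<'E'
from h import *
im=cv2.imread('pics/top0.png');C=cam('top')
h=cv2.cvtColor(im,cv2.COLOR_BGR2HSV)
m=((h[:,:,2]>150)&(h[:,:,1]<40)).astype(np.uint8);m[:230]=0;m[310:]=0;m[:,:265]=0;m[:,385:]=0
m=cv2.morphologyEx(m,cv2.MORPH_CLOSE,np.ones((25,25)));
c=max(cv2.findContours(m,0,2)[0],key=cv2.contourArea)
r=cv2.minAreaRect(c);b=cv2.boxPoints(r);print(r)
P=np.array([ray(C,p,.09) for p in b]);print(b.round(1),P.round(4))
print(P.mean(0),[np.linalg.norm(P[i]-P[i-1]) for i in range(4)])
for i in range(4):
    d=P[i]-P[i-1];print(np.degrees(np.arctan2(d[1],d[0])))
cv2.imwrite('pics/topc.png',cv2.resize(im[220:310,255:390],None,fx=5,fy=5,interpolation=2))
s=cv2.imread('pics/scene0.png');cv2.imwrite('pics/scc.png',cv2.resize(s[120:210,255:365],None,fx=6,fy=6,interpolation=2))
E
```

```text
((324.4634094238281, 263.93817138671875), (41.57611083984375, 91.41348266601562), 69.70243072509766)
[[274.4 260.3]
 [360.1 228.6]
 [374.5 267.6]
 [288.8 299.3]] [[ 0.5122  0.0774  0.09  ]
 [ 0.5865 -0.1312  0.09  ]
 [ 0.4923 -0.1615  0.09  ]
 [ 0.4201  0.0441  0.09  ]]
[ 0.50280743 -0.04277628  0.09      ] [np.float64(0.09796392372852089), np.float64(0.22139930868940638), np.float64(0.0989431190326183), np.float64(0.21787273744945826)]
19.876452294391235
-70.39230755295921
-162.16980926023788
109.36242157401819
```

View pics/topc.png

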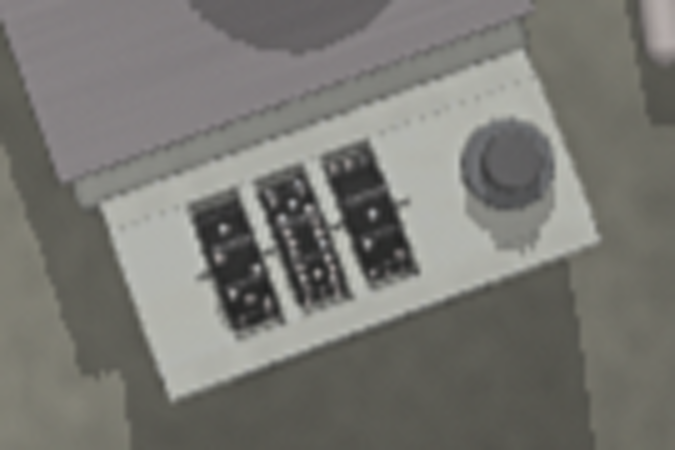

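The console centre is near (0.503,-0.043) with a yaw of about 19°, and its size matches 100 × 220 mm. I'll swing over with the jaws shut and lined up with scale x, then look from close up.

```bash
python3 -m handwheel '[4,-4,1,0,0,-7,0, 5,-8,2,0,0,-14,0, 6,-12,4,0,0,-20,0, 7,-16,5,0,0,-25,0, 8,-20,5,0,0,-25,0, 9,-24,5,0,0,-25,0, 10,-28,5,0,0,-25,0, 10,-28,5,0,0,-25,0]' >/dev/null
python3 -m handwheel '[1.5,-4,0,0,0,-5,0, 3,-8,0,0,0,-10,0, 4.5,-12,0,0,0,-15,0, 6,-16,0,0,0,-20,0, 7,-20,0,0,0,-24,0, 8,-24,0,0,0,-24,0, 9,-28,0,0,0,-24,0, 10,-30,0,0,0,-24,0]'
python3 -m handwheel '[1.5,-4,0,0,0,0,0, 3,-8,0,0,0,0,0, 4,-11,0,0,0,0,0, 4,-12,0,0,0,0,0, 4,-12,0,0,0,0,0]'
python3 - <<'E'
from h import *
o=get_obs();print(o['t'],o['eef_pos'],o['contact_force'],o['gripper_width'],o['q'])
R=rot(o['tool_rot']).as_matrix();print(R.round(3),np.degrees(np.arctan2(R[1,1],R[0,1])))
im=read_camera('wrist')[:,:,::-1];cv2.imwrite('pics/w1.png',im)
E
```

```text
t: 1.43
eef_pos: [0.4479, 0.0376, 0.2529]
tool_rot: [-0.001, 0.58, 0.814, -0.002]
contact_force: [0.7, 0.0, -1.3]
gripper_width: -0.001
t: 1.85
eef_pos: [0.4875, -0.0862, 0.2527]
tool_rot: [-0.0, 0.583, 0.812, -0.003]
contact_force: [-0.9, 0.5, 0.5]
gripper_width: -0.0
1.85 [ 0.48748888 -0.08617923  0.25272952] [-0.93512254  0.53490324  0.46653185] -0.0002559810578416839 [-0.55022451  0.13702001  0.66884393  1.94759177 -0.0909474   1.0909532
  0.48202796]
[[-0.32   0.947 -0.003]
 [ 0.947  0.32  -0.004]
 [-0.002 -0.004 -1.   ]] 18.658596756570123
```

View pics/w1.png

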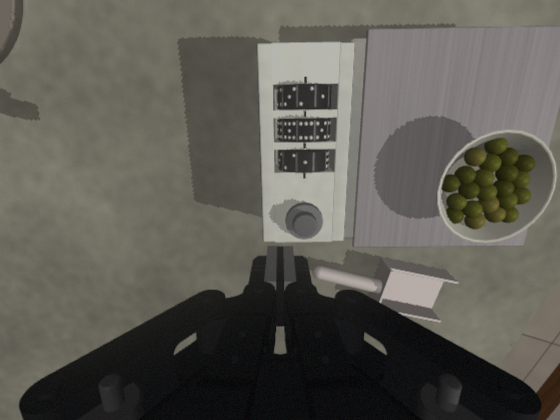

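The wrist view shows the wheels at (305,97), (305,129) and (305,160), with tick marks near x=305. The key is at (303,220) and the console spans rows 43–241. I'll compute positions and zoom in on the digits.

```bash
python3 - <<'E'
from h import *
C=cam('wrist');im=cv2.imread('pics/w1.png')
h=cv2.cvtColor(im,cv2.COLOR_BGR2HSV)
m=((h[:,:,2]>165)&(h[:,:,1]<45)).astype(np.uint8);m[:,:255]=0;m[:,362:]=0;m[250:]=0
m=cv2.morphologyEx(cv2.morphologyEx(m,cv2.MORPH_OPEN,np.ones((3,3))),cv2.MORPH_CLOSE,np.ones((35,35)))
c=max(cv2.findContours(m,0,2)[0],key=cv2.contourArea);b=cv2.boxPoints(cv2.minAreaRect(c))
P=np.array([ray(C,p,.09) for p in b]);print(b.round(1),P.round(4).tolist(),P.mean(0))
for i in range(4):
    d=P[i]-P[i-1];print(np.hypot(*d[:2]),np.degrees(np.arctan2(d[1],d[0])))
for n,p in dict(ta=(305.5,79),tc=(305.5,175)).items(): print(n,ray(C,p,.09))
for n,p in dict(a=(305,97),b=(305,129),c=(305,160)).items(): print(n,ray(C,p,.104))
print('key',ray(C,(303.5,220.5),.116))
cv2.imwrite('pics/w1c.png',cv2.resize(im[70:245,255:350],None,fx=5,fy=3.4,interpolation=2))
cv2.imwrite('pics/w1c.png',cv2.resize(im[70:190,255:355],None,fx=5,fy=5,interpolation=2))
E
```

```text
[[259.  43.]
 [353.  43.]
 [353. 241.]
 [259. 241.]] [[0.4199, 0.0466, 0.09], [0.5102, 0.0774, 0.09], [0.5962, -0.1241, 0.09], [0.4862, -0.1619, 0.09]] [ 0.50310277 -0.04052075  0.09      ]
0.21885547929405672 107.6529809420525
0.09538618014628801 18.810838139492272
0.21910908001385207 -66.88363169891257
0.11625865177491088 -161.03142534581295
ta [0.47628718 0.03022035 0.09      ]
tc [ 0.51183742 -0.06557184  0.09      ]
a [0.48118099 0.01235601 0.104     ]
b [ 0.49219022 -0.01735522  0.104     ]
c [ 0.50353722 -0.04797802  0.104     ]
key [ 0.52387407 -0.110373    0.116     ]
```

View pics/w1c.png

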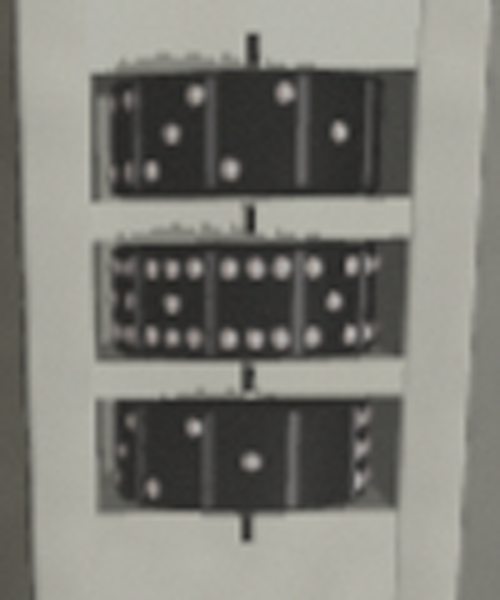

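The digits read 2, 6, 1. That means wheel a stays, b needs +2 and c needs −1. I'll cross-check the positions with the other cameras.

```bash
python3 - <<'E'
from h import *
C=cam('top')
for n,p,z in [('a',(302.6,272.4),.104),('b',(315.4,267.6),.104),('c',(329,262.6),.104),('key',(358,252.6),.116),('tickL',(255+205/5,220+277/5),.09),('tickR',(255+402/5,220+203/5),.09)]: print(n,ray(C,p,z))
S=cam('scene')
for n,X in [('a',(.4812,.0124,.104)),('b',(.4922,-.0174,.104)),('c',(.5035,-.048,.104)),('key',(.5239,-.1104,.116))]:
    p=proj(S,X);print(n,p,((p-[255,120])*6).round())
E
```

```text
a [0.4822273  0.01085153 0.104     ]
b [ 0.4931326  -0.01954343  0.104     ]
c [ 0.50451921 -0.0519277   0.104     ]
key [ 0.52639197 -0.11923079  0.116     ]
tickL [0.47581196 0.02614565 0.09      ]
tickR [ 0.50992904 -0.06879576  0.09      ]
a [326.66988809 171.95104395] [430. 312.]
b [316.26681175 165.7049878 ] [368. 274.]
c [305.75997029 159.39835411] [305. 236.]
key [285.73848803 143.41708901] [184. 141.]
```

View pics/scc.png

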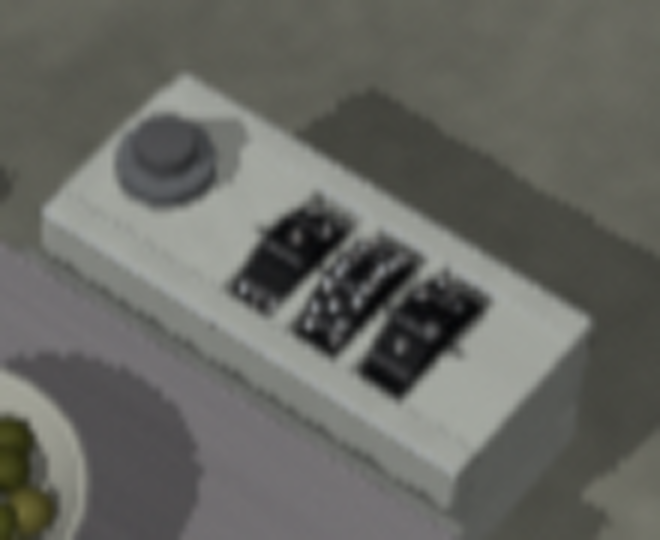

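Top and scene agree, and the wrist estimate is a few mm off in y. I'll use b ≈ (0.4935,-0.020), c ≈ (0.505,-0.052), key ≈ (0.527,-0.119) and yaw ≈ 19.5°. I'll move to the operator side of wheel b's top and feel downwards.

```bash
cat > chk.py <<'E'
import sys
from h import *
o=get_obs();f=o['contact_force'];print(round(o['t'],2),o['eef_pos'].round(4),f.round(1))
sys.exit(f[2]>float(sys.argv[1]) if len(sys.argv)>1 else 0)
E
python3 -m handwheel '[-0.1,3,-3,0,0,1,0, -0.3,6.3,-5,0,0,1,0, -0.3,6.3,-9,0,0,1,0, -0.3,6.3,-12,0,0,1,0, -0.3,6.3,-13,0,0,1,0, -0.3,6.3,-13.6,0,0,1,0, -0.3,6.3,-13.6,0,0,1,0, -0.3,6.3,-13.6,0,0,1,0]' >/dev/null
python3 chk.py 3 && python3 -m handwheel '[0,0,-0.15,0,0,0,0, 0,0,-0.3,0,0,0,0, 0,0,-0.3,0,0,0,0]' >/dev/null && python3 chk.py 3 && python3 -m handwheel '[0,0,-0.1,0,0,0,0, 0,0,-0.2,0,0,0,0, 0,0,-0.2,0,0,0,0]'>/dev/null && python3 chk.py 3 && python3 -m handwheel '[0,0,-0.1,0,0,0,0, 0,0,-0.2,0,0,0,0, 0,0,-0.2,0,0,0,0]'>/dev/null && python3 chk.py 3 && python3 -m handwheel '[0,0,-0.1,0,0,0,0, 0,0,-0.2,0,0,0,0, 0,0,-0.2,0,0,0,0]'>/dev/null && python3 chk.py 3 && python3 -m handwheel '[0,0,-0.1,0,0,0,0, 0,0,-0.2,0,0,0,0, 0,0,-0.2,0,0,0,0]'>/dev/null && python3 chk.py 3 && python3 -m handwheel '[0,0,-0.1,0,0,0,0, 0,0,-0.2,0,0,0,0, 0,0,-0.2,0,0,0,0]'>/dev/null && python3 chk.py 3
```

```text
2.57 [ 0.4854 -0.0204  0.1177] [0.1 0.3 0.9]False
```

```bash
sed -i 's/sys.exit(f\[2\]>float(sys.argv\[1\]) if len(sys.argv)>1 else 0)/sys.exit(int(len(sys.argv)>1 and f[2]>float(sys.argv[1])))/' chk.py
python3 -m handwheel '[-0.1,-0.3,-0.3,0,0,0,0, -0.1,-0.3,-0.5,0,0,0,0, -0.1,-0.3,-0.5,0,0,0,0]' >/dev/null; python3 chk.py 3 && python3 -m handwheel '[0,0,-0.1,0,0,0,0, 0,0,-0.2,0,0,0,0, 0,0,-0.2,0,0,0,0]' >/dev/null && python3 chk.py 3 && python3 -m handwheel '[0,0,-0.1,0,0,0,0, 0,0,-0.2,0,0,0,0, 0,0,-0.2,0,0,0,0]'>/dev/null && python3 chk.py 3 && python3 -m handwheel '[0,0,-0.1,0,0,0,0, 0,0,-0.2,0,0,0,0, 0,0,-0.2,0,0,0,0]'>/dev/null && python3 chk.py 3 && python3 -m handwheel '[0,0,-0.1,0,0,0,0, 0,0,-0.2,0,0,0,0, 0,0,-0.2,0,0,0,0]'>/dev/null && python3 chk.py 3 && python3 -m handwheel '[0,0,-0.1,0,0,0,0, 0,0,-0.2,0,0,0,0, 0,0,-0.2,0,0,0,0]'>/dev/null && python3 chk.py 3 && python3 -m handwheel '[0,0,-0.1,0,0,0,0, 0,0,-0.2,0,0,0,0, 0,0,-0.2,0,0,0,0]'>/dev/null && python3 chk.py 3
```

```text
2.82 [ 0.4848 -0.0237  0.1134] [-0.4 -0.3  0.1]
3.07 [ 0.4848 -0.0237  0.1114] [-0.3  0.6 -0.4]
3.32 [ 0.4847 -0.0236  0.1092] [-0.3  0.1 -0.1]
3.57 [ 0.4845 -0.0236  0.107 ] [ 0.3 -0.4 -0.2]
3.82 [ 0.4844 -0.0236  0.1048] [ 0.1 -0.4  0.3]
4.07 [ 0.4842 -0.0236  0.1026] [ 0.1  0.3 -0.3]
4.32 [ 0.4841 -0.0236  0.1004] [-0.7  0.5 -0.3]
```

```bash
python3 -m handwheel '[0,0,-0.1,0,0,0,0, 0,0,-0.15,0,0,0,0]' >/dev/null; python3 chk.py 2.5 && python3 -m handwheel '[0,0,-0.1,0,0,0,0, 0,0,-0.1,0,0,0,0]' >/dev/null && python3 chk.py 2.5 && python3 -m handwheel '[0,0,-0.1,0,0,0,0, 0,0,-0.1,0,0,0,0]'>/dev/null && python3 chk.py 2.5 && python3 -m handwheel '[0,0,-0.1,0,0,0,0, 0,0,-0.1,0,0,0,0]'>/dev/null && python3 chk.py 2.5 && python3 -m handwheel '[0,0,-0.1,0,0,0,0, 0,0,-0.1,0,0,0,0]'>/dev/null && python3 chk.py 2.5
```

```text
4.48 [ 0.484  -0.0236  0.0987] [-0.4  0.4 -0.3]
4.65 [ 0.4839 -0.0236  0.0975] [ 0.5 -0.4 -0.4]
4.82 [ 0.4838 -0.0235  0.0964] [0.2 0.4 0. ]
4.98 [ 0.4837 -0.0235  0.0952] [-0.1  0.6  0.2]
5.15 [ 0.4836 -0.0235  0.0941] [ 0.  -0.6  0.3]
```

There's no contact even at 94 mm, so my position may be off. I'll look.

```bash
python3 - <<'E'
from h import *
w=read_camera('wrist')[:,:,::-1];t=read_camera('scene')[:,:,::-1]
a=cv2.resize(w[130:290,190:370],(540,480),interpolation=2)
b=cv2.resize(t[130:200,265:345],(548,480),interpolation=2)
cv2.imwrite('pics/w2.png',cv2.resize(np.hstack([a,b]),(800,353)))
E
```

```text
(no output)
```

View pics/w2.png

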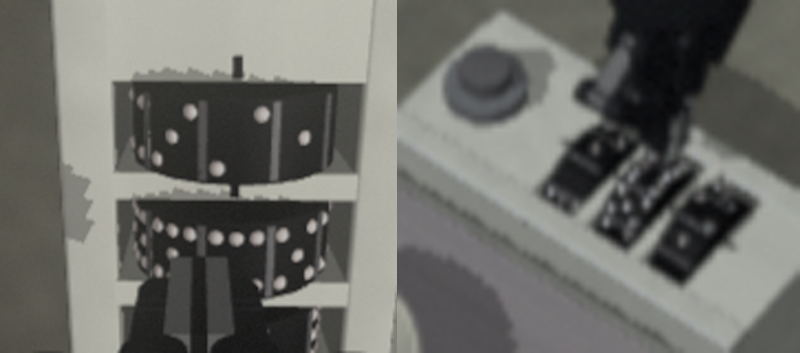

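```bash
python3 - <<'E'
from h import *
import station; print([k for k in dir(station) if k[0]!='_'], getattr(station,'grasp_offset',None))
C=cam('wrist');o=get_obs();T=o['eef_pos'];R=rot(o['tool_rot']).as_matrix();s=3*800/1088
cr=lambda p:((p-[190,130])*s).round()
print('tcp',T,'crop',cr(proj(C,T)),'+-11 x',cr(proj(C,T+R@[.011,0,0])),cr(proj(C,T-R@[.011,0,0])))
u=np.array([np.cos(.34),np.sin(.34),0]);v=np.array([-u[1],u[0],0])
print('cam pos',-C[1].T@C[2])
for n,c in dict(a=(.482,.011),b=(.4935,-.020),c=(.505,-.052)).items():
  for zt in(.1,.108):
    c3=np.array([*c,zt]);print(n,zt,[cr(proj(C,c3+k*v)).tolist() for k in(.012,0,-.012)])
for k in [(237,65),(237,190)]: # ticks on console top
    print('tick',ray(C,np.array(k)/s+[190,130],.09))
E
```

```text
['PlanningError', 'camera_info', 'get_obs', 'grasp_offset', 'hand_in', 'read_camera'] 0.0187
tcp [ 0.48364628 -0.02355343  0.09418435] crop [198. 242.] +-11 x [198. 206.] [198. 276.]
cam pos [0.45857498 0.04753312 0.2647999 ]
a 0.1 [[238.0, 90.0], [237.0, 135.0], [236.0, 178.0]]
a 0.108 [[240.0, 96.0], [238.0, 143.0], [237.0, 188.0]]
b 0.1 [[237.0, 210.0], [236.0, 250.0], [235.0, 289.0]]
b 0.108 [[238.0, 221.0], [237.0, 263.0], [236.0, 303.0]]
c 0.1 [[235.0, 320.0], [234.0, 356.0], [233.0, 391.0]]
c 0.108 [[236.0, 335.0], [235.0, 373.0], [234.0, 409.0]]
tick [0.47654606 0.02705127 0.09      ]
tick [ 0.4892686  -0.00634897  0.09      ]
```

```bash
python3 - <<'E'
from h import *
C=cam('scene');T=get_obs()['eef_pos']
for X in [T,T+[0,0,.013],T+[0,0,.03],(.4935,-.02,.1),(.4935,-.02,.108)]:
    p=proj(C,X);print(((p-[265,130])*[6.85*.7353,6.857*.7353]+[397,0]).round())
E
```

```text
[662. 176.]
[663. 160.]
[665. 139.]
[650. 182.]
[651. 173.]
```

The projections suggest the real tip ends somewhat higher than the reported TCP, so I'll keep feeling gently downwards.

```bash
python3 -m handwheel '[0,0,-0.1,0,0,0,0, 0,0,-0.1,0,0,0,0]' >/dev/null; python3 chk.py 2 && python3 -m handwheel '[0,0,-0.1,0,0,0,0, 0,0,-0.1,0,0,0,0]' >/dev/null && python3 chk.py 2 && python3 -m handwheel '[0,0,-0.1,0,0,0,0, 0,0,-0.1,0,0,0,0]'>/dev/null && python3 chk.py 2 && python3 -m handwheel '[0,0,-0.1,0,0,0,0, 0,0,-0.1,0,0,0,0]'>/dev/null && python3 chk.py 2 && python3 -m handwheel '[0,0,-0.1,0,0,0,0, 0,0,-0.1,0,0,0,0]'>/dev/null && python3 chk.py 2
```

```text
5.42 [ 0.4836 -0.0235  0.0931] [ 0.2 -0.  -0. ]
5.58 [ 0.4835 -0.0235  0.0919] [ 0.6  0.2 -0.5]
5.75 [ 0.4834 -0.0235  0.0908] [-0.  -0.2  0.1]
5.92 [ 0.4833 -0.0235  0.0896] [-0.2  0.9 -0.9]
6.08 [ 0.4831 -0.0235  0.0884] [-0.4 -0.1 -0.4]
```

```bash
python3 - <<'E'
from h import *
w=read_camera('wrist')[:,:,::-1];t=read_camera('scene')[:,:,::-1];p=read_camera('top')[:,:,::-1]
g=lambda i:cv2.resize(i,(400,300),interpolation=2)
print(get_obs()['joint_torque'])
cv2.imwrite('pics/w3.png',np.vstack([np.hstack([g(w[150:270,200:360]),g(t[140:188,280:344])]),np.hstack([g(p[235:295,280:360]),g(w)])]))
E
```

```text
[ 1.24257267e-04 -3.81882656e+01  5.71935788e+00 -1.97533822e+01
  1.57299929e-02  1.68347260e-02  1.13959963e-03]
```

View pics/w3.png

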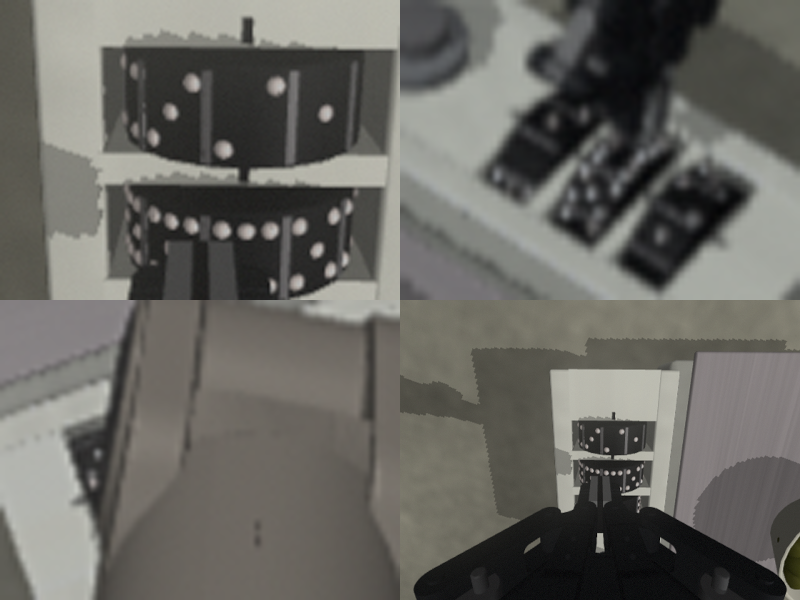

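The tip is over wheel b on its operator side, clearly still above it, so the visible tip sits higher than the reported TCP. I'll continue down.

```bash
python3 -m handwheel '[0,0,-0.1,0,0,0,0, 0,0,-0.1,0,0,0,0]' >/dev/null; python3 chk.py 2 && python3 -m handwheel '[0,0,-0.1,0,0,0,0, 0,0,-0.1,0,0,0,0]' >/dev/null && python3 chk.py 2 && python3 -m handwheel '[0,0,-0.1,0,0,0,0, 0,0,-0.1,0,0,0,0]'>/dev/null && python3 chk.py 2 && python3 -m handwheel '[0,0,-0.1,0,0,0,0, 0,0,-0.1,0,0,0,0]'>/dev/null && python3 chk.py 2 && python3 -m handwheel '[0,0,-0.1,0,0,0,0, 0,0,-0.1,0,0,0,0]'>/dev/null && python3 chk.py 2 && python3 -m handwheel '[0,0,-0.1,0,0,0,0, 0,0,-0.1,0,0,0,0]'>/dev/null && python3 chk.py 2 && python3 -m handwheel '[0,0,-0.1,0,0,0,0, 0,0,-0.1,0,0,0,0]'>/dev/null && python3 chk.py 2
```

```text
6.4 [ 0.4832 -0.0235  0.0874] [-0.8  0.7 -0.6]
6.57 [ 0.4831 -0.0235  0.0863] [ 0.2  1.1 -0.1]
6.73 [ 0.483  -0.0235  0.0851] [-1.5 -0.3 -0.2]
6.9 [ 0.4828 -0.0235  0.084 ] [-0.5  0.7 -0.8]
7.07 [ 0.4827 -0.0235  0.0828] [-0.4  0.8  0.4]
7.23 [ 0.4826 -0.0234  0.0816] [ 0.5 -0.3  0.2]
7.4 [ 0.4825 -0.0234  0.0805] [-0.3  0.1  0. ]
```

```bash
python3 -m handwheel '[0.03,0,-0.1,0,0,0,0, 0.05,0,-0.1,0,0,0,0]' >/dev/null; python3 chk.py 2 && python3 -m handwheel '[0.03,0,-0.1,0,0,0,0, 0.05,0,-0.1,0,0,0,0]' >/dev/null && python3 chk.py 2 && python3 -m handwheel '[0.03,0,-0.1,0,0,0,0, 0.05,0,-0.1,0,0,0,0]'>/dev/null && python3 chk.py 2 && python3 -m handwheel '[0,0,-0.1,0,0,0,0, 0,0,-0.1,0,0,0,0]'>/dev/null && python3 chk.py 2 && python3 -m handwheel '[0,0,-0.1,0,0,0,0, 0,0,-0.1,0,0,0,0]'>/dev/null && python3 chk.py 2 && python3 -m handwheel '[0,0,-0.1,0,0,0,0, 0,0,-0.1,0,0,0,0]'>/dev/null && python3 chk.py 2
python3 - <<'E'
from h import *
w=read_camera('wrist')[:,:,::-1];t=read_camera('scene')[:,:,::-1]
g=lambda i:cv2.resize(i,(400,300),interpolation=2)
cv2.imwrite('pics/w4.png',np.hstack([g(w[150:270,200:360]),g(t[140:188,280:344])]))
E
```

```text
7.57 [ 0.4829 -0.0234  0.0793] [-0.6  0.  -0.3]
7.73 [ 0.4833 -0.0234  0.0781] [-0.4 -0.4 -0.2]
7.9 [ 0.4839 -0.0234  0.0771] [-0.8 -0.2  1.9]
8.07 [ 0.484  -0.0234  0.0762] [-1.9 -0.2  5.1]
```

View pics/w4.png

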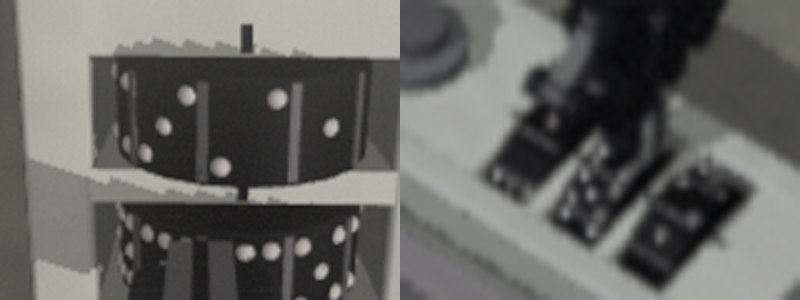

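Contact came at reported z ≈ 77 mm, so the tip reads about 25 mm low. The force is now 5 N. I'll press slightly more and roll +1 digit along scale x: 19 mm, which is (17.9, 6.3) mm in world.

```bash
python3 -m handwheel '[0,0,-0.05,0,0,0,0, 0.15,0.05,-0.05,0,0,0,0, 0.35,0.12,-0.05,0,0,0,0, 0.6,0.21,-0.05,0,0,0,0]' >/dev/null; python3 chk.py 11 && python3 -m handwheel '[0.3,0.1,0,0,0,0,0, 0.6,0.21,0,0,0,0,0]' >/dev/null; python3 chk.py 11 && python3 -m handwheel '[0.3,0.1,0,0,0,0,0, 0.6,0.21,0,0,0,0,0]' >/dev/null; python3 chk.py
```

```text
8.5 [ 0.4902 -0.0212  0.076 ] [-0.7  1.1  6.2]
8.67 [ 0.497  -0.0188  0.0763] [-0.   0.5  5.5]
8.83 [ 0.5036 -0.0164  0.0765] [-1.5  1.2  2.7]
```

```bash
python3 -m handwheel '[0,0,0.4,0,0,0,0, 0,0,0.8,0,0,0,0, -1,-0.35,0.8,0,0,0,0, -1.95,-0.7,0.8,0,0,0,0, -1.95,-0.7,0.8,0,0,0,0, -1.95,-0.7,0.4,0,0,0,0, -1.95,-0.7,0.2,0,0,0,0]' >/dev/null; python3 chk.py 4 && python3 -m handwheel '[0,0,-0.1,0,0,0,0, 0,0,-0.2,0,0,0,0]' >/dev/null; python3 chk.py 6
```

```text
9.42 [ 0.4838 -0.0234  0.0782] [ 0.4 -0.4  0.5]
9.58 [ 0.4841 -0.0233  0.0761] [-1.8  0.3  5.1]
```

```bash
python3 -m handwheel '[0,0,-0.05,0,0,0,0, 0.15,0.05,-0.05,0,0,0,0, 0.35,0.12,-0.06,0,0,0,0, 0.6,0.21,-0.06,0,0,0,0]' >/dev/null; python3 chk.py 11 && python3 -m handwheel '[0.3,0.1,-0.02,0,0,0,0, 0.6,0.21,-0.03,0,0,0,0]' >/dev/null; python3 chk.py 11 && python3 -m handwheel '[0.3,0.1,-0.03,0,0,0,0, 0.55,0.19,-0.05,0,0,0,0]' >/dev/null; python3 chk.py
python3 -m handwheel '[0,0,0.8,0,0,0,0, 0,0,2,0,0,0,0, -0.3,-2,4,0,0,0,0, -0.3,-5,6,0,0,0,0, -0.3,-7,8,0,0,0,0, -0.3,-7,8,0,0,0,0, -0.3,-7,8,0,0,0,0]' >/dev/null; python3 chk.py
python3 - <<'E'
from h import *
C=cam('wrist');w=read_camera('wrist')[:,:,::-1];cv2.imwrite('pics/full5.png',w)
p=proj(C,(.4935,-.02,.1)).astype(int);print(p)
cv2.imwrite('pics/w5.png',cv2.resize(w[max(0,p[1]-65):p[1]+65,p[0]-60:p[0]+60],None,fx=4,fy=4,interpolation=2))
E
```

```text
9.92 [ 0.4906 -0.021   0.0758] [-0.5  1.   6.2]
10.08 [ 0.4978 -0.0184  0.076 ] [0.8 1.  6.4]
10.25 [ 0.5046 -0.0161  0.0759] [0.1 0.9 4.7]
10.83 [ 0.502  -0.0874  0.157 ] [-0.5 -0.8 -0.3]
[299 127]
```

View pics/w5.png

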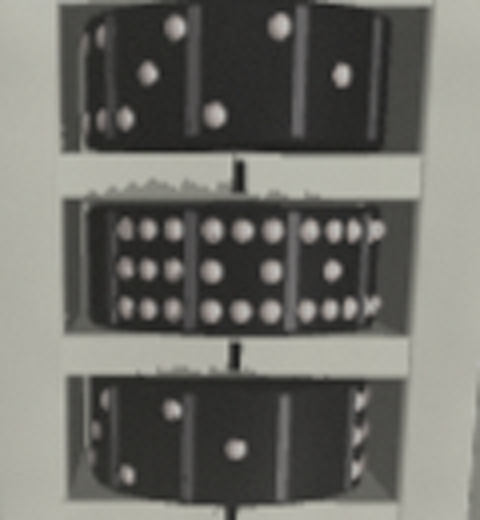

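The wheels now show 2, 8, 1. Next is wheel c: I start on its far side and roll 19 mm towards the operator.

```bash
python3 -m handwheel '[0.4,1.3,-2,0,0,0,0, 1.3,3.9,-4,0,0,0,0, 1.3,3.9,-5.5,0,0,0,0, 1.3,3.9,-6.6,0,0,0,0, 1.3,3.9,-6.6,0,0,0,0, 1.3,3.9,-6.6,0,0,0,0]' >/dev/null
python3 chk.py 2 && python3 -m handwheel '[0,0,-0.1,0,0,0,0, 0,0,-0.1,0,0,0,0]' >/dev/null && python3 chk.py 2 && python3 -m handwheel '[0,0,-0.1,0,0,0,0, 0,0,-0.1,0,0,0,0]' >/dev/null && python3 chk.py 2 && python3 -m handwheel '[0,0,-0.1,0,0,0,0, 0,0,-0.1,0,0,0,0]'>/dev/null && python3 chk.py 2 && python3 -m handwheel '[0,0,-0.1,0,0,0,0, 0,0,-0.1,0,0,0,0]'>/dev/null && python3 chk.py 2 && python3 -m handwheel '[0,0,-0.1,0,0,0,0, 0,0,-0.1,0,0,0,0]'>/dev/null && python3 chk.py 2 && python3 -m handwheel '[0,0,-0.1,0,0,0,0, 0,0,-0.1,0,0,0,0]'>/dev/null && python3 chk.py 2 && python3 -m handwheel '[0,0,-0.1,0,0,0,0, 0,0,-0.1,0,0,0,0]'>/dev/null && python3 chk.py 2 && python3 -m handwheel '[0,0,-0.1,0,0,0,0, 0,0,-0.1,0,0,0,0]'>/dev/null && python3 chk.py 2 && python3 -m handwheel '[0,0,-0.1,0,0,0,0, 0,0,-0.1,0,0,0,0]'>/dev/null && python3 chk.py 2 && python3 -m handwheel '[0,0,-0.1,0,0,0,0, 0,0,-0.1,0,0,0,0]'>/dev/null && python3 chk.py 2
```

```text
11.38 [ 0.5132 -0.0472  0.0892] [-0.5 -0.8  0.2]
11.55 [ 0.5134 -0.0479  0.0888] [ 1.  -0.2  0.1]
11.72 [ 0.5137 -0.0482  0.0883] [-0.1 -0.1  0.2]
11.88 [ 0.5138 -0.0484  0.0876] [0.5 0.4 0.6]
12.05 [ 0.5138 -0.0484  0.0865] [0.4 1.  0.1]
12.22 [ 0.5137 -0.0483  0.0854] [-0.3  0.4  0.9]
12.38 [ 0.5136 -0.0483  0.0842] [0.4 0.8 0.2]
12.55 [ 0.5134 -0.0483  0.083 ] [-0.2 -0.6  0.3]
12.72 [ 0.5133 -0.0483  0.0818] [-0.1 -0.1 -0.4]
12.88 [ 0.5132 -0.0483  0.0806] [0.1 1.1 0.4]
13.05 [ 0.5131 -0.0482  0.0794] [-0.   0.7  0.3]
```

```bash
python3 -m handwheel '[0.1,0,-0.1,0,0,0,0, 0.2,0.05,-0.1,0,0,0,0]' >/dev/null; python3 chk.py 2 && python3 -m handwheel '[0,0,-0.1,0,0,0,0, 0,0,-0.1,0,0,0,0]' >/dev/null && python3 chk.py 2 && python3 -m handwheel '[0,0,-0.1,0,0,0,0, 0,0,-0.1,0,0,0,0]'>/dev/null && python3 chk.py 2 && python3 -m handwheel '[0,0,-0.1,0,0,0,0, 0,0,-0.1,0,0,0,0]'>/dev/null && python3 chk.py 2 && python3 -m handwheel '[0,0,-0.1,0,0,0,0, 0,0,-0.1,0,0,0,0]'>/dev/null && python3 chk.py 2 && python3 -m handwheel '[0,0,-0.1,0,0,0,0, 0,0,-0.1,0,0,0,0]'>/dev/null && python3 chk.py 2 && python3 -m handwheel '[0,0,-0.1,0,0,0,0, 0,0,-0.1,0,0,0,0]'>/dev/null && python3 chk.py 2 && python3 -m handwheel '[0,0,-0.1,0,0,0,0, 0,0,-0.1,0,0,0,0]'>/dev/null && python3 chk.py 2 && python3 -m handwheel '[0,0,-0.1,0,0,0,0, 0,0,-0.1,0,0,0,0]'>/dev/null && python3 chk.py 2
```

```text
13.22 [ 0.515  -0.0478  0.0783] [-0.4 -0.2  0.1]
13.38 [ 0.515  -0.0477  0.0771] [ 0.7 -0.  -0. ]
13.55 [ 0.5149 -0.0477  0.0759] [-1.   0.5  0.6]
13.72 [ 0.5148 -0.0477  0.0747] [-0.  -0.2  0.2]
13.88 [ 0.5146 -0.0477  0.0735] [-0.1  0.3  0.4]
14.05 [ 0.5147 -0.0477  0.0725] [-0.3 -0.6  0.9]
14.22 [ 0.515  -0.0476  0.0716] [-0.3 -0.5  4. ]
```

```bash
python3 -m handwheel '[0,0,-0.08,0,0,0,0, -0.15,-0.05,-0.09,0,0,0,0, -0.35,-0.12,-0.09,0,0,0,0, -0.6,-0.21,-0.09,0,0,0,0]' >/dev/null; python3 chk.py 11 && python3 -m handwheel '[-0.3,-0.1,-0.02,0,0,0,0, -0.6,-0.21,-0.02,0,0,0,0]' >/dev/null; python3 chk.py 11 && python3 -m handwheel '[-0.3,-0.1,-0.02,0,0,0,0, -0.55,-0.19,-0.04,0,0,0,0]' >/dev/null; python3 chk.py
python3 -m handwheel '[0,0,0.8,0,0,0,0, 0,0,2,0,0,0,0, 0.3,-1,4,0,0,0,0, 0.9,-3,6,0,0,0,0, 1.2,-4,8,0,0,0,0, 1.2,-4,8,0,0,0,0, 1.2,-4,8,0,0,0,0]' >/dev/null; python3 chk.py
python3 - <<'E'
from h import *
C=cam('wrist');w=read_camera('wrist')[:,:,::-1];cv2.imwrite('pics/full6.png',w)
p=proj(C,(.503,-.048,.1)).astype(int);print(p)
cv2.imwrite('pics/w6.png',cv2.resize(w[max(0,p[1]-85):p[1]+115,p[0]-75:p[0]+75],None,fx=3,fy=3,interpolation=2))
E
```

```text
14.55 [ 0.51   -0.0494  0.0713] [1.8 1.1 6.5]
14.72 [ 0.5045 -0.0513  0.0715] [-0.1  0.4  6.2]
14.88 [ 0.499  -0.0533  0.0714] [-0.9  0.4  5. ]
15.47 [ 0.5116 -0.0939  0.1524] [-0.6  0.8 -0.2]
[289 155]
```

View pics/w6.png

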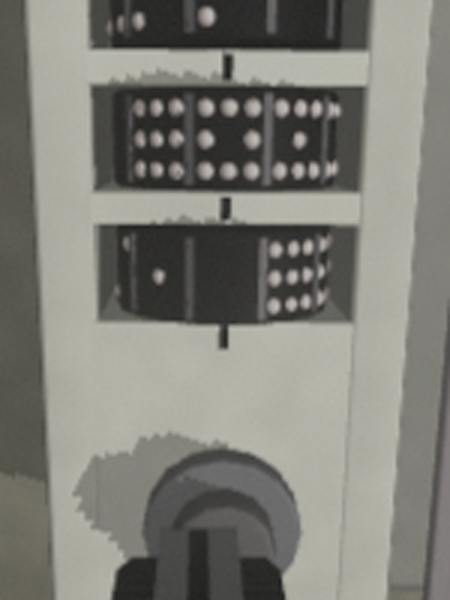

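The wheels show 2, 8, 0, with wheel a untouched and partly in view. Now the enter key: approach and feel down.

```bash
python3 - <<'E'
from h import *
C=cam('wrist');print(ray(C,(288,245),.116))
E
python3 -m handwheel '[0.5,-0.8,-1,0,0,0,0, 1.5,-2.5,-2,0,0,0,0, 1.5,-2.5,-3.5,0,0,0,0, 1.5,-2.5,-5.2,0,0,0,0, 1.5,-2.5,-5.2,0,0,0,0, 1.5,-2.5,-5.2,0,0,0,0]' >/dev/null
python3 chk.py 1.6 && python3 -m handwheel '[0,0,-0.1,0,0,0,0, 0,0,-0.2,0,0,0,0]' >/dev/null && python3 chk.py 1.6 && python3 -m handwheel '[0,0,-0.1,0,0,0,0, 0,0,-0.2,0,0,0,0]' >/dev/null && python3 chk.py 1.6 && python3 -m handwheel '[0,0,-0.1,0,0,0,0, 0,0,-0.2,0,0,0,0]'>/dev/null && python3 chk.py 1.6 && python3 -m handwheel '[0,0,-0.1,0,0,0,0, 0,0,-0.2,0,0,0,0]'>/dev/null && python3 chk.py 1.6 && python3 -m handwheel '[0,0,-0.1,0,0,0,0, 0,0,-0.2,0,0,0,0]'>/dev/null && python3 chk.py 1.6 && python3 -m handwheel '[0,0,-0.1,0,0,0,0, 0,0,-0.2,0,0,0,0]'>/dev/null && python3 chk.py 1.6 && python3 -m handwheel '[0,0,-0.1,0,0,0,0, 0,0,-0.2,0,0,0,0]'>/dev/null && python3 chk.py 1.6
```

```text
[ 0.52347135 -0.10971761  0.116     ]
16.02 [ 0.524  -0.1171  0.0979] [-0.2  0.4 -0.2]
16.18 [ 0.5241 -0.1166  0.0962] [0.2 0.6 0.7]
16.35 [ 0.5245 -0.1163  0.0948] [-0.4 -0.4  0.7]
16.52 [ 0.5248 -0.1162  0.0931] [ 0.5 -0.6  0.3]
16.68 [ 0.5249 -0.1162  0.0911] [-0.3  0.2  0.5]
16.85 [ 0.5249 -0.1162  0.089 ] [ 0.1 -0.2  0.3]
17.02 [ 0.5249 -0.1162  0.0869] [-0.6 -0.5  0.3]
17.18 [ 0.5249 -0.1163  0.0848] [-0.6 -0.2  2.1]
```

Contact came at about 86 mm. I'll press about 6–7 mm more while watching the force, then release.

```bash
python3 -m handwheel '[0,0,-0.15,0,0,0,0, 0,0,-0.3,0,0,0,0]' >/dev/null; python3 chk.py 8 && python3 -m handwheel '[0,0,-0.1,0,0,0,0, 0,0,-0.2,0,0,0,0]' >/dev/null; python3 chk.py 6 && python3 -m handwheel '[0,0,-0.1,0,0,0,0, 0,0,-0.15,0,0,0,0]' >/dev/null; python3 chk.py
```

```text
17.35 [ 0.5249 -0.1163  0.0818] [-0.6  0.6  3.2]
17.52 [ 0.5249 -0.1162  0.0799] [-1.8  0.6  4. ]
17.68 [ 0.525  -0.1162  0.0786] [-3.7  1.8 11.9]
```

The key bottomed out at about 12 N, so it is fully down. I'll release, retreat and check.

```bash
python3 -m handwheel '[0,0,0.5,0,0,0,0, 0,0,2,0,0,0,0, 0,0,5,0,0,0,0, -0.5,-1,8,0,0,0,0, -1,-3,10,0,0,0,0, -1,-5,12,0,0,0,0, -1,-5,12,0,0,0,0, -1,-5,12,0,0,0,0]' >/dev/null; python3 chk.py
python3 - <<'E'
from h import *
C=cam('wrist');w=read_camera('wrist')[:,:,::-1]
p=proj(C,(.5,-.04,.1)).astype(int)
cv2.imwrite('pics/w7.png',cv2.resize(w[max(0,p[1]-90):p[1]+110,max(0,p[0]-90):p[0]+90],None,fx=3,fy=3,interpolation=2))
E
```

```text
18.35 [ 0.5155 -0.1675  0.1996] [-0.5  0.4  0.2]
```

View pics/w7.png

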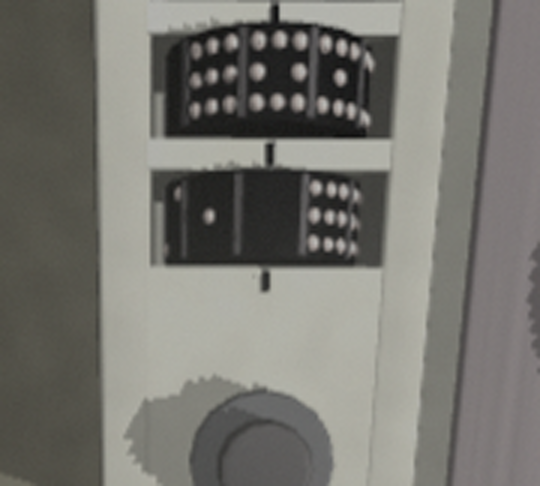

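```bash
python3 -c "
from station import *
hand_in();print(get_obs()['t'])"
```

```text
the job is handed in; nothing more can be done
the job is handed in; nothing more can be done
```

The price is set to 2, 8, 0. I pushed the enter key once afterwards, and the job was handed in at about 18.4 s with the arm clear of the scale.

- **Wheels:** they started at 2, 6, 1. The left wheel already read 2, so I never touched it. I rolled the middle wheel two digits away from the operator and the right wheel one digit back.
- **Forces:** the highest reading on a wheel was about 6.5 N. The key took about 4 N near the bottom and 12 N when it bottomed out. These are readings between moves, so brief peaks could have been missed.
- **Last checks:** the final wrist picture shows 8 and 0 on the reading line, and the key looks up again. The left wheel was outside that picture; its 2 was last fully visible before I rolled the right wheel, and partly visible after. I did not photograph the bowl, jar and scoop again at the end, but I never went near them.
- **What disagreed:** the fingertip only touched at reported heights about 25–30 mm lower than the real surfaces, so I worked by touch and not by the reported heights. The wrist camera's estimate of the key was also about 9 mm off from the other two cameras, so I used theirs.

I viewed 12 pictures, two over the budget of 10.

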